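# Set the bench warmer to its third heat

### The job

The mended bowl needs the third heat of the bench warmer, but a roll of masking tape lying on the warmer blocks the selector. First lay the tape roll flat on the cutting mat and let go of it, then turn the selector's pointer clockwise until it clicks into the position marked with three dots, without ever going on to the four-dot position, which would spoil the mend. Leave the bowl undisturbed on its warming plate.

Things in the scene. Friction and masses are not known exactly. Their poses are not given: they have to be found in the camera images.
- warmer: bench warmer, a fixed flat grey box 260 (x) x 400 (y) mm, its level top 70 mm above the table; origin at the centre of its underside, z up, x away from the front, y to its left. A round steel warming plate (radius 72, 8 mm high) carrying the bowl is centred on its top at x 0, y +112 mm; the selector is centred at x -40, y -80 mm
- dial_axis (a point): point on the selector's upright turning axis, at the height of the warmer's top; its axes are those of warmer
- dial (a joint): black selector's angle, rad, growing clockwise from above. Detents: 0 = one dot, 0.8 = two, 1.6 = three, 2.4 = four (white dots on the warmer's top, 84 mm from the axis); stops at -0.08 and 2.48; left between two it springs to the nearer. Pointer direction, anticlockwise from the warmer's x axis: 1.2 - joint. Starts at one or two dots. About 0.2 N m turns it over a detent
- pointer_tip (a point): middle of the top edge of the pointer's outer end. The selector is a round hub (radius 22 mm, its top 37 mm above the warmer's top) with one pointer bar that reaches 70 mm from the axis, 16 mm wide (10 mm at the outermost 6 mm), from 6 to 32 mm above the warmer's top, a white line along its top
- tape: roll of cream masking tape, a loose ring lying flat on the warmer's top beside the pointer, over the three-dot mark: outer radius 50, hole radius 38 (wall 12 mm), 48 mm high, about 0.15 kg; origin at the centre of its underside, z up along its axis
- mat: green cutting mat, fixed flat on the table: 220 (x) x 300 (y) mm, 3 mm thick; origin at the centre of its underside, z up. A scraper lies on it along x, centred at y -115 mm and under 70 mm wide; the rest is free
- bowl: mended ceramic bowl, loose on the warming plate: rim radius 62, foot radius 28, height 60 mm; origin at the centre of its underside, z up
Mind the look-alikes: they are no part of the job. Leave any orange or yellow look-alike of the tape alone.

How it is judged:
By the outcome, as a careful person would: the job done as asked, in the order asked, and still so for the second after the job is handed in, with the robot touching nothing.
It also fails if it takes over 61 s, if anything falls off the work surface, if the arm or the gripper's body presses on something with over 40 N, if the wrist force passes 120 N, or if a joint passes its speed limit or range.

### The arm

A 6-joint arm with a two-finger parallel gripper is mounted at the origin on the work surface. World frame = base frame: x ahead of the robot, y to its left, z up, the work surface at z = 0. Lengths are in m, angles in rad, forces in N, time in s.
With the tool pointing down it reaches from about 0.25 to 0.8 m from the base axis. Payload 8.5 kg.
Tool frame: the origin (TCP) lies at the very end of the fingers, on their centre line; the grasp point (between the pads) lies 19 mm behind it; z points along the fingers, y is the line along which they close (so a half turn about z gives the same grasp; the last joint's range is limited). The gripper opens to 85 mm and grips with 20 to 120 N. Pads are 22 mm wide; open, the fingers measure 114 mm over their backs; the gripper's body (76 mm by 85 mm) begins 54 mm behind the grasp point. The pads swing forward as they close: fully open they stand 13 mm farther back than shut.
Start: joints at [-1.28, 0.238, -0.013, 1.319, 0, 1.571], TCP at [0.151, -0.503, 0.231] pointing down, gripper open.
Joint ranges: [-2.66, 2.66], [-1.03, 1.9], [-1.14, 1.46], [-1.82, 2.27], [-1.45, 1.34], [-3.14, 3.14]. Speed limits (rad/s): [2.22, 2.22, 2.79, 3.14, 3.14, 3.14].

### API

Orientations are given as a unit quaternion [w, x, y, z].
In Python, from bench import arm, grab_frame, camera_info gives the robot as it stands.
- The arm moves only by the tool carry_out, never from a script. Its argument "deltas" is one flat list of numbers, 4 for each row, row after row: the shift along the tool's x, y, z in cm, then the turn about the tool's z in degrees. A call has 1 to 12 rows; each row shifts and turns the commanded pose from where the row before left it, along the tool's axes as they then stand; what a row does not reach is not made up. A row lasts 1/8 s, in which the tool goes at most 62.5 mm and 10.7 degrees, less where a joint would pass 70% of its speed; a pose out of reach is approached as far as the arm can. A call with a gripper value outside its range is refused whole. "fingers" is the opening, from 0 (shut) to 1 (fully open), set as the call begins (left out, the last holds). The fingers move at their own pace and stop on an object; "grip_force" is the grip in N (left out, the last holds). Time passes only in rows, so rows that do not move let the fingers close. It gives the time, the measured TCP pose, the force, the opening and the grip force at its end, in the units of the state.
- arm.get_obs(): the state, without advancing time (a new reading comes with each control period).
- grab_frame(name): name is "side" or "top"; returns the picture (400x640x3 uint8, red, green, blue); there is no depth.
- camera_info(name): a dict with "camera_matrix" (3x3 intrinsics, pixels), "position" and "rotation" of the camera in the world. Camera axes: x right, y up, looking along -z (the intrinsics and any distortion apply to the point x, -y, -z); pixel columns grow to the right and rows downward; lengths in m; the calibration is good to about 2 mm. A picture is of the moment at which its call begins. camera_info takes no time and is no camera call.
- arm.finish_job(): hands the job in; it is judged then, once.
The state is a dict: "time": time; "qpos": joint angles; "dq": joint speeds; "effort": joint torques, N m; "ee_pos": TCP position; "tcp_rot": TCP orientation; "force": force on the tool from outside, world axes, zero at the start; "wrist_torque": the same for the moment, N m; "opening": finger opening in m; "grasp_force": force on a finger pad.
Only numpy, scipy, OpenCV 4.12 (cv2) and the standard library are available. Lean on these libraries where they do the work, as an engineer would, in place of code of your own. Each camera call takes 0.05 s, during which the arm holds its last target. There are 200 camera calls.

## Working session

There is one attempt and no reset: what is moved stays moved. The work goes in short steps, Python scripts to look and compute and a tool call to move; the robot and the scene stay as the last step left them, time stands still between calls to the robot, and variables do not carry over. Pictures are saved under pics/ and viewed, at most 10 in all, crops included, and the job is handed in when it is done.

Besides the shell and the picture viewer there is one more tool, called after "Call:" as name(argument=value, ...), one argument or row to a line, values as JSON. carry_out: Moves the arm, as the interface text tells. Its arguments: {"type":"object","properties":{"deltas":{"type":"array"},"fingers":{"type":"number"},"grip_force":{"type":"number"}},"required":["deltas"]}

```bash
mkdir -p pics; cat > h.py <<'E'
import numpy as np, cv2
from bench import arm, grab_frame, camera_info
def ray(n,u,v):
    c=camera_info(n);K=np.array(c["camera_matrix"]);R=np.array(c["rotation"]);p=np.array(c["position"])
    d=c.get("distortion")
    q=cv2.undistortPoints(np.array([[[u,v]]],float),K,None if d is None else np.array(d,float))[0,0]
    return p,R@np.array([q[0],-q[1],-1.])
def at(n,u,v,z):
    p,d=ray(n,u,v); return p+d*(z-p[2])/d[2]
def proj(n,X):
    c=camera_info(n);K=np.array(c["camera_matrix"]);R=np.array(c["rotation"]);p=np.array(c["position"])
    x=(np.atleast_2d(X)-p)@R; x=x*[1,-1,-1]
    d=c.get("distortion")
    return cv2.projectPoints(x,np.zeros(3),np.zeros(3),K,None if d is None else np.array(d,float))[0][:,0]
def save(n,f,box=None,s=1):
    im=grab_frame(n)[:,:,::-1]
    if box: im=im[box[1]:box[3],box[0]:box[2]]
    cv2.imwrite("pics/"+f,cv2.resize(im,None,fx=s,fy=s,interpolation=cv2.INTER_CUBIC))
E
python3 - <<'E'
from h import *
print(camera_info("top"),camera_info("side"))
save("top","t0.png");save("side","s0.png");print(arm.get_obs())
E
```

```text
{'camera_matrix': array([[364.05519566,   0.        , 317.76202391],
       [  0.        , 364.05519566, 195.98313942],
       [  0.        ,   0.        ,   1.        ]]), 'position': array([0.42569136, 0.00709285, 0.87377804]), 'rotation': array([ 0.71145877,  0.05780465, -0.05984573, -0.69778473])} {'camera_matrix': array([[363.42750566,   0.        , 320.27173748],
       [  0.        , 363.42750566, 200.58726514],
       [  0.        ,   0.        ,   1.        ]]), 'position': array([ 0.41393141, -0.63550758,  0.56384454]), 'rotation': array([ 0.88413061,  0.45249129, -0.05205736, -0.10418605])}
{'time': 0.1, 'qpos': array([-1.27999426e+00,  2.38703039e-01, -1.41898413e-02,  1.31922452e+00,
       -2.18199994e-05,  1.57077838e+00]), 'dq': array([ 0.00033401, -0.0009436 ,  0.00395499,  0.00018737,  0.00062736,
       -0.00075724]), 'effort': array([-2.61988389e-04, -5.39723361e+01,  3.46997309e+01,  1.34614238e-02,
       -6.90598768e-05, -1.83199248e-06]), 'ee_pos': array([ 0.15040839, -0.50257992,  0.2307435 ]), 'tcp_rot': array([-6.51987932e-04,  9.89446362e-01,  1.44898101e-01, -1.06493844e-04]), 'force': array([-0.06769861, -0.95692614, -0.45715568]), 'wrist_torque': array([-1.19254785e-02,  1.21579444e-02, -8.57943322e-05]), 'grasp_force': 0.0, 'opening': 0.08533161445769236}
```

View pics/t0.png

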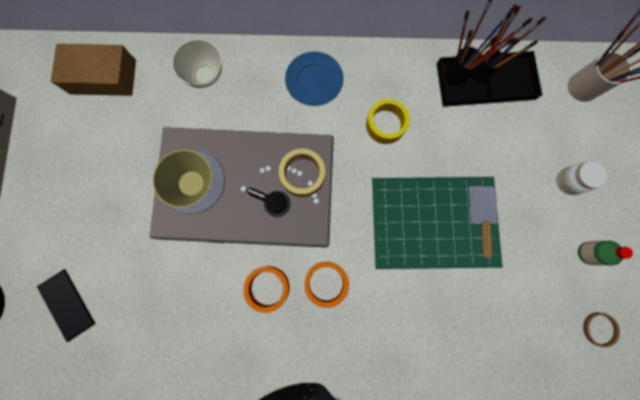

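View pics/s0.png

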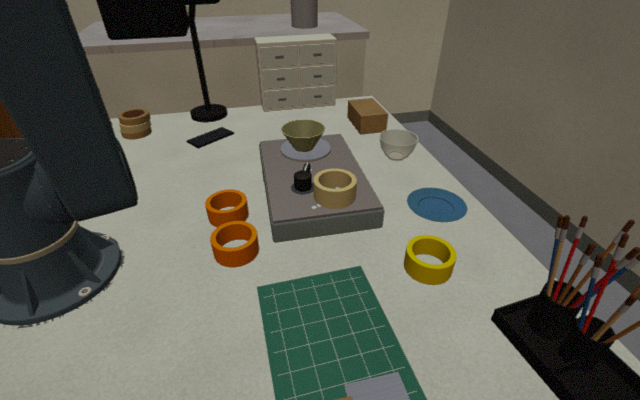

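```bash
sed -i 's/R=np.array(c\["rotation"\])/R=rot(c["rotation"])/; s/^def ray/def rot(q):\n    from scipy.spatial.transform import Rotation as Ro\n    return Ro.from_quat(np.roll(q,-1)).as_matrix()\ndef ray/' h.py
python3 - <<'E'
from h import *
save("top","t1.png",(145,118,345,258),4)
E
```

```text
(no output)
```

View pics/t1.png

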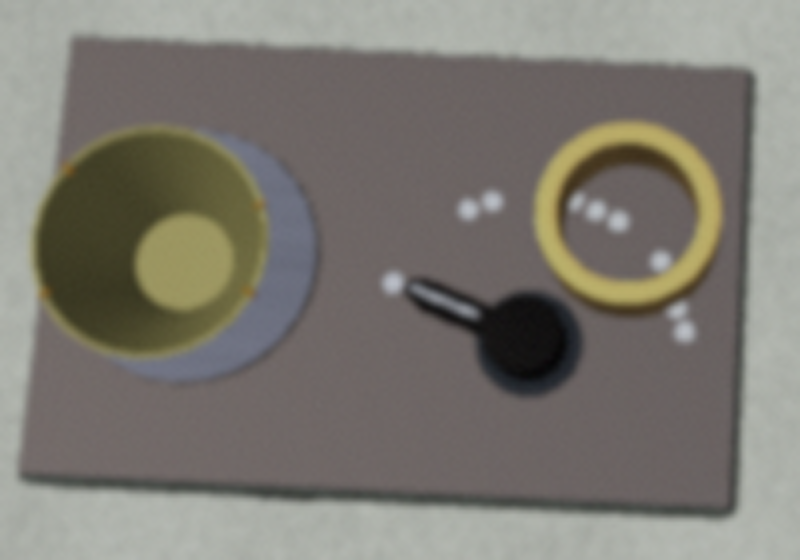

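```bash
cat > fit.py <<'E'
from h import *
from scipy.optimize import least_squares
def w2(p,x): c,s=np.cos(p[2]),np.sin(p[2]); return np.array([p[0]+c*x[0]-s*x[1],p[1]+s*x[0]+c*x[1],x[2]])
def fit(loc,pix,p0):
    r=least_squares(lambda p:(proj("top",[w2(p,l) for l in loc])-pix).ravel(),p0); return r.x,np.round(r.fun,1)
c=lambda x,y:((x+.5)/4-.5+145,(y+.5)/4-.5+118)
W=[(.13,.2,.07),(.13,-.2,.07),(-.13,-.2,.07),(-.13,.2,.07),(-.04,-.08,.107)]
wp,r=fit(W,np.array([c(74,38),c(752,72),c(731,508),c(22,475),c(525,337)]),[.45,.1,0]);print("warmer",wp,r)
M=[(.11,.15,.003),(.11,-.15,.003),(-.11,-.15,.003),(-.11,.15,.003)]
mp,r=fit(M,np.array([(373,178),(494,177),(502,267),(376,268)]),[.35,-.2,0]);print("mat",mp,r)
ax=w2(wp,(-.04,-.08,.07));print("axis",ax)
tip=at("top",*c(410,287),.102);hub=at("top",*c(525,337),.107)
print("tip",tip,"hub",hub)
d=tip-ax;print("joint",1.2-(np.arctan2(d[1],d[0])-wp[2]),np.hypot(d[0],d[1]))
for k in range(4):
    a=wp[2]+1.2-.8*k; print(k,"tip",ax[:2]+.07*np.array([np.cos(a),np.sin(a)]), "px dot",proj("top",[ax+.084*np.array([np.cos(a),np.sin(a),0])]))
print("tape",at("top",*c(628,214),.118), at("side",335,181,.118))
print("bowl rim",at("top",*c(150,240),.138), "plate", w2(wp,(0,.112,.07)))
print("mat target",w2(mp,(0,.05,0)))
E
python3 fit.py
```

```text
warmer [ 0.58391811  0.17383282 -0.02986593] [-1.5 -2.1  2.  -2.2  2.3  2.5 -2.7  1.7  0.  -0.7]
mat [ 0.51564522 -0.2796195   0.02707727] [-0.7 -0.9  0.5 -0.7  0.8  0.7 -0.6  0.7]
axis [0.54154703 0.09506296 0.07      ]
tip [0.56689192 0.15852663 0.102     ] hub [0.54014735 0.09502108 0.107     ]
joint -0.020707248310433357 0.0683374016428745
0 tip [0.56884901 0.15951916] px dot [[243.77206818 188.62430912]]
1 tip [0.60680655 0.12038479] px dot [[265.56436975 169.27154705]]
2 tip [0.60517855 0.06589053] px dot [[294.40282011 170.677659  ]]
3 tip [0.56495252 0.02909188] px dot [[313.45093121 192.0361536 ]]
tape [0.60575851 0.04149455 0.118     ] [0.60591121 0.03190641 0.118     ]
bowl rim [0.58228366 0.28670399 0.138     ] plate [0.5872626  0.28578288 0.07      ]
mat target [ 0.51429152 -0.22963783  0.        ]
```

Call:
carry_out(
  deltas=[0,0,0,8.4,0,0,0,8.3,2.5,-2.8,0,0,2.5,-2.8,0,0,2.5,-2.8,0,0,2.5,-2.8,0,0,2.5,-2.8,0,0,2.5,-2.8,0,0,2.5,-2.8,0,0,2.5,-2.8,0,0,2.5,-2.8,0,0,2.5,-2.8,0,0],
  fingers=0.55,
  grip_force=40,
)

```text
time: 1.65
ee_pos: [0.4013, -0.222, 0.2312]
tcp_rot: [-0.0, 1.0, -0.0, -0.0]
force: [-0.4, -0.1, 0.6]
opening: 0.0469
grasp_force: 0.0
```

```bash
cat > st.py <<'E'
from h import *
o=arm.get_obs(); R=rot(o["tcp_rot"])
print(round(o["time"],2),o["ee_pos"].round(4),"psi",np.degrees(np.arctan2(R[1,0],R[0,0])).round(2),"z",R[:,2].round(3),"F",o["force"].round(1),"open",round(o["opening"],4),"gf",o["grasp_force"],"q",o["qpos"].round(2))
E
python3 st.py
```

```text
1.65 [ 0.4013 -0.222   0.2312] psi -0.04 z [-0.  0. -1.] F [-0.4 -0.1  0.6] open 0.0469 gf 0.0 q [-0.51  0.12 -0.16  1.29  0.    2.64]
```

Call:
carry_out(
  deltas=[0,0,0,-10,0,0,0,-10,0,0,0,-10,0,0,0,-10,0,0,0,-10,0,0,0,-10,0,0,0,-10,0,0,0,-10,0,0,0,-10,0,0,0,-10,0,0,0,-10,0,0,0,-10],
)

```text
time: 3.15
ee_pos: [0.4006, -0.223, 0.2311]
tcp_rot: [-0.0, 0.498, 0.867, 0.0]
force: [-0.2, 0.4, -0.7]
opening: 0.0471
grasp_force: 0.0
```

Call:
carry_out(
  deltas=[0,0,0,-10,0,0,0,-10,0,0,0,-10,0,0,0,-10,0,0,0,-10,0,0,0,-10,0,0,0,0],
)

```text
time: 4.03
ee_pos: [0.4006, -0.223, 0.2311]
tcp_rot: [-0.0, 0.001, 1.0, 0.0]
force: [0.6, -0.1, 0.2]
opening: 0.047
grasp_force: 0.0
```

```bash
python3 st.py
```

```text
4.03 [ 0.4006 -0.223   0.2311] psi 179.89 z [-0.  0. -1.] F [ 0.6 -0.1  0.2] open 0.047 gf 0.0 q [-0.51  0.12 -0.16  1.29  0.   -0.51]
```

Call:
carry_out(
  deltas=[-2.28,2.45,0,0,-2.28,2.45,0,0,-2.28,2.45,0,0,-2.28,2.45,0,0,-2.28,2.45,0,0,-2.28,2.45,0,0,-2.28,2.45,0,0,-2.28,2.45,0,0,-2.28,2.45,0,0,0,0,3,0,0,0,3,0,0,0,2,0],
)

```text
time: 5.52
ee_pos: [0.6054, -0.0025, 0.1496]
tcp_rot: [-0.001, 0.003, 1.0, 0.0]
force: [0.7, 0.2, 0.1]
opening: 0.0468
grasp_force: 0.0
```

```bash
python3 st.py; python3 - <<'E'
from h import *
a=cv2.resize(grab_frame("top")[110:240,220:350,::-1],(400,400),interpolation=2)
b=cv2.resize(grab_frame("side")[110:240,270:400,::-1],(400,400),interpolation=2)
cv2.imwrite("pics/c1.png",np.hstack([a,b]))
E
```

```text
5.53 [ 0.6054 -0.0025  0.1496] psi 179.7 z [-0.002  0.    -1.   ] F [0.7 0.2 0.1] open 0.0468 gf 0.0 q [-0.    0.41  0.03  1.19  0.    0.  ]
```

View pics/c1.png

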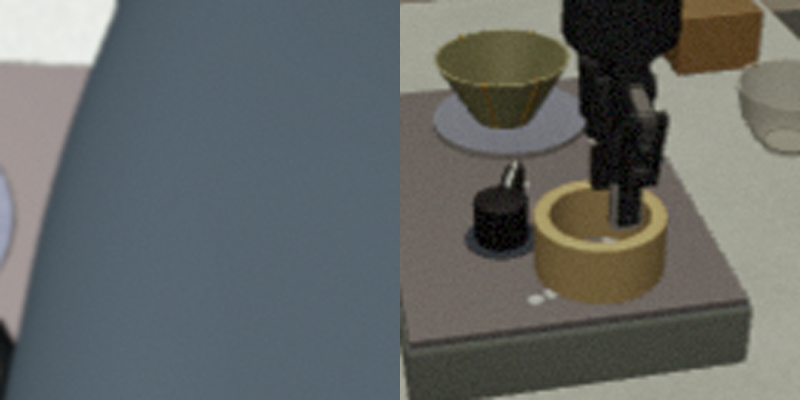

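```bash
python3 - <<'E'
from h import *
f=lambda u,v:((u-270)/.325+400,(v-110)/.325)
for P in [(.6054,-.026,.152),(.6054,.021,.152),(.606,.0415,.118),(.606,-.0085,.118),(.606,.0915,.118),(.556,.0415,.118),(.656,.0415,.118),(.5415,.095,.107)]: print(P,np.round(f(*proj("side",P)[0])))
E
```

```text
(0.6054, -0.026, 0.152) [623. 221.]
(0.6054, 0.021, 0.152) [604. 186.]
(0.606, 0.0415, 0.118) [597. 212.]
(0.606, -0.0085, 0.118) [615. 248.]
(0.606, 0.0915, 0.118) [580. 178.]
(0.556, 0.0415, 0.118) [531. 220.]
(0.656, 0.0415, 0.118) [661. 203.]
(0.5415, 0.095, 0.107) [498. 198.]
```

Call:
carry_out(
  deltas=[0,0,1.2,0,0,0,1.2,0,0,0,1.2,0,0,0,1.2,0,0,0,1.2,0,0,0,0.9,0,0,0,0,0],
)

```text
time: 6.5
ee_pos: [0.6056, -0.0027, 0.0815]
tcp_rot: [-0.001, 0.0, 1.0, 0.0]
force: [0.2, -0.1, -0.4]
opening: 0.0467
grasp_force: 0.0
```

Call:
carry_out(
  deltas=[0,0,0,0,0,0,0,0,0,0,0,0,0,0,0,0,0,0,0,0,0,0,0,0],
  fingers=0,
  grip_force=40,
)

```text
time: 7.25
ee_pos: [0.6065, -0.0028, 0.0829]
tcp_rot: [0.001, 0.0, 1.0, -0.0]
force: [-0.2, -1.1, 5.8]
opening: 0.0109
grasp_force: 37.3
```

Call:
carry_out(
  deltas=[0,0,-0.6,0,0,0,-1.2,0,0,0,-1.6,0,0,0,-1.6,0,0,0,-1.6,0,0,0,-1.4,0],
)

```text
time: 8.0
ee_pos: [0.6062, -0.0027, 0.1637]
tcp_rot: [0.0, 0.0, 1.0, 0.0]
force: [-0.6, -0.2, -0.4]
opening: 0.0104
grasp_force: 36.8
```

Call:
carry_out(
  deltas=[0.4,-1.1,0,0,0.77,-2.2,0,0,0.8,-2.4,0,0,0.8,-2.4,0,0,0.8,-2.4,0,0,0.8,-2.4,0,0,0.8,-2.4,0,0,0.8,-2.4,0,0,0.8,-2.4,0,0,0.8,-2.4,0,0,0.8,-2.4,0,0,0.6,-2.2,0,0],
)

```text
time: 9.5
ee_pos: [0.5142, -0.2755, 0.1615]
tcp_rot: [-0.001, 0.001, 1.0, 0.0]
force: [1.3, -0.9, -1.8]
opening: 0.0104
grasp_force: 36.8
```

```bash
python3 st.py; python3 - <<'E'
from h import *
cv2.imwrite("pics/c2.png",np.hstack([grab_frame("side")[:,200:500,::-1],grab_frame("top")[100:,200:600,::-1].copy().repeat(1,0) if 0 else cv2.copyMakeBorder(grab_frame("top")[100:,200:600,::-1],0,100,0,0,0)]))
E
```

```text
9.5 [ 0.5142 -0.2755  0.1615] psi 179.89 z [-0.002  0.001 -1.   ] F [ 1.3 -0.9 -1.8] open 0.0104 gf 36.78459251837921 q [-0.49  0.37 -0.01  1.2  -0.   -0.49]
```

View pics/c2.png

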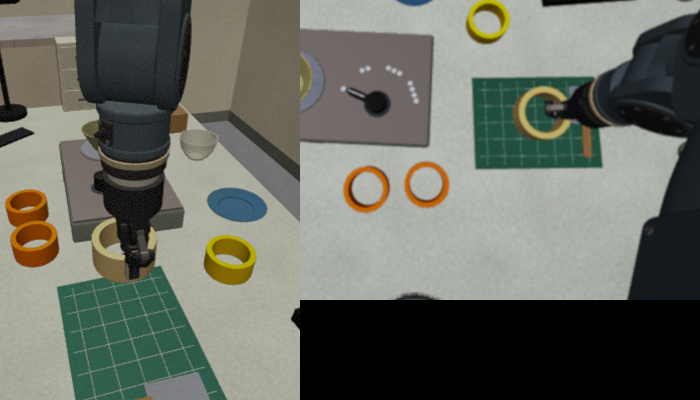

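Call:
carry_out(
  deltas=[0,0,1.0,0,0,0,1.8,0,0,0,2,0,0,0,2,0,0,0,2,0,0,0,2,0,0,0,1.5,0,0,0,1.0,0,0,0,0.4,0,0,0,0,0],
)

```text
time: 10.85
ee_pos: [0.5163, -0.2737, 0.0254]
tcp_rot: [0.0, 0.0, 1.0, 0.0]
force: [0.3, -0.2, -1.2]
opening: 0.0104
grasp_force: 36.9
```

```bash
python3 st.py
```

```text
10.85 [ 0.5163 -0.2737  0.0254] psi 179.96 z [ 0.  0. -1.] F [ 0.3 -0.2 -1.2] open 0.0104 gf 36.88620729379181 q [-0.49  0.48 -0.21  0.88  0.   -0.49]
```

Call:
carry_out(
  deltas=[0,0,0.3,0,0,0,0.3,0,0,0,0.3,0,0,0,0,0],
)

```text
time: 11.35
ee_pos: [0.5161, -0.2736, 0.0161]
tcp_rot: [-0.0, 0.0, 1.0, 0.0]
force: [0.1, -0.0, -1.1]
opening: 0.0105
grasp_force: 36.9
```

Call:
carry_out(
  deltas=[0,0,0.15,0,0,0,0.15,0,0,0,0,0],
)

```text
time: 11.72
ee_pos: [0.5163, -0.2738, 0.0158]
tcp_rot: [0.001, 0.0, 1.0, -0.0]
force: [-8.0, 2.8, 24.8]
opening: 0.0106
grasp_force: 40.9
```

Call:
carry_out(
  deltas=[0,0,-0.15,0,0,0,0,0],
)

```text
time: 11.98
ee_pos: [0.5163, -0.2738, 0.0158]
tcp_rot: [0.0, 0.0, 1.0, -0.0]
force: [-3.5, 1.1, 10.5]
opening: 0.0105
grasp_force: 38.9
```

Call:
carry_out(
  deltas=[0,0,0,0,0,0,0,0,0,0,0,0,0,0,0,0,0,0,0,0],
  fingers=0.45,
)

```text
time: 12.6
ee_pos: [0.5161, -0.2736, 0.0147]
tcp_rot: [-0.0, 0.0, 1.0, 0.0]
force: [-0.5, 0.0, -0.5]
opening: 0.0383
grasp_force: 0.0
```

Call:
carry_out(
  deltas=[0,0,-0.6,0,0,0,-1.5,0,0,0,-2.5,0,0,0,-3,0,0,0,-3,0,0,0,-3,0,0,0,-2,0,0,0,0,0],
)

```text
time: 13.6
ee_pos: [0.5171, -0.2741, 0.1733]
tcp_rot: [0.002, 0.0, 1.0, -0.001]
force: [0.8, -0.2, -0.6]
opening: 0.0385
grasp_force: 0.0
```

```bash
python3 st.py; python3 - <<'E'
from h import *
cv2.imwrite("pics/c3.png",np.hstack([grab_frame("side")[:,200:500,::-1],cv2.copyMakeBorder(grab_frame("top")[100:,200:600,::-1],0,100,0,0,0)]))
E
```

```text
13.6 [ 0.5171 -0.2741  0.1733] psi 179.96 z [ 0.004 -0.002 -1.   ] F [ 0.8 -0.2 -0.6] open 0.0385 gf 0.0 q [-0.49  0.36  0.01  1.22  0.   -0.49]
```

View pics/c3.png

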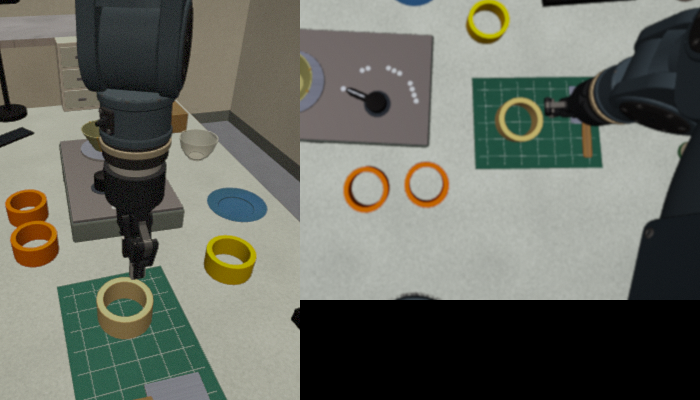

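Call:
carry_out(
  deltas=[-0.2,2.0,0,0,-0.4,3.6,0,0,-0.4,3.8,0,0,-0.4,3.8,0,0,-0.4,3.8,0,0,-0.4,3.8,0,0,-0.4,3.8,0,0,-0.4,3.8,0,0,-0.4,3.8,0,0,-0.4,3.8,0,0,-0.4,3.6,0,0,-0.3,2.1,0,0],
)

```text
time: 15.2
ee_pos: [0.5605, 0.1455, 0.17]
tcp_rot: [-0.001, -0.001, 1.0, -0.0]
force: [-0.4, 0.0, 0.4]
opening: 0.0384
grasp_force: 0.0
```

Call:
carry_out(
  deltas=[0,0,0,-9.6,0,0,0,-9.6,0,0,0,-9.6,0,0,0,-9.6,0,0,0,-9.6,0,0,0,-9.5,0,0,0,-9.5,0,0,2,0,0,0,2,0,0,0,0,0],
)

```text
time: 16.45
ee_pos: [0.56, 0.143, 0.1292]
tcp_rot: [-0.002, -0.552, 0.834, 0.001]
force: [-0.7, 0.1, 0.1]
opening: 0.0384
grasp_force: 0.0
```

```bash
python3 st.py; python3 - <<'E'
from h import *
a=cv2.resize(grab_frame("top")[130:230,200:300,::-1],(400,400),interpolation=2)
b=cv2.resize(grab_frame("side")[130:230,260:360,::-1],(400,400),interpolation=2)
cv2.imwrite("pics/c4.png",np.hstack([a,b]))
E
```

```text
16.45 [0.56   0.143  0.1292] psi -113.05 z [-0.004 -0.001 -1.   ] F [-0.7  0.1  0.1] open 0.0384 gf 0.0 q [ 0.25  0.38 -0.07  1.12  0.   -0.92]
```

View pics/c4.png

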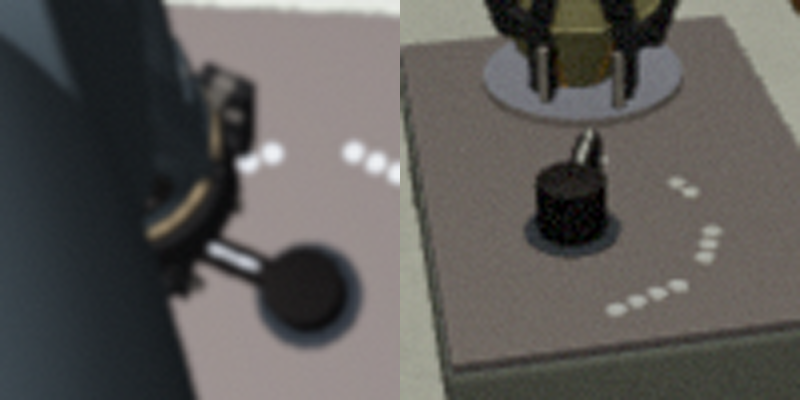

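Call:
carry_out(
  deltas=[-0.07,-0.15,0.6,0,0,0,1.2,0,0,0,1.2,0,0,0,1.0,0,0,0,0.6,0,0,0,0.3,0,0,0,0,0],
)

```text
time: 17.42
ee_pos: [0.5631, 0.1434, 0.0817]
tcp_rot: [-0.0, -0.552, 0.834, 0.0]
force: [-0.1, -0.3, -0.6]
opening: 0.0384
grasp_force: 0.0
```

Call:
carry_out(
  deltas=[0,0,0,0,0,0,0,0,0,0,0,0,0,0,0,0,0,0,0,0,0,0,0,0],
  fingers=0,
  grip_force=40,
)

```text
time: 18.18
ee_pos: [0.563, 0.1437, 0.0822]
tcp_rot: [0.0, -0.552, 0.834, 0.0]
force: [-3.7, 2.2, 6.2]
opening: 0.0154
grasp_force: 41.7
```

```bash
python3 st.py
```

```text
18.18 [0.563  0.1437 0.0822] psi -113.03 z [ 0.     0.001 -1.   ] F [-3.7  2.2  6.2] open 0.0154 gf 41.67500674724579 q [ 0.25  0.42 -0.14  1.01  0.   -0.92]
```

Call:
carry_out(
  deltas=[0.029,-0.556,0,6,0.029,-0.556,0,6,0.029,-0.556,0,6,0.029,-0.556,0,6,0.029,-0.556,0,6,0.029,-0.556,0,6],
)

```text
time: 18.92
ee_pos: [0.5877, 0.1217, 0.0822]
tcp_rot: [-0.0, -0.265, 0.964, 0.0]
force: [-5.1, 0.8, 6.4]
opening: 0.0153
grasp_force: 41.9
```

```bash
python3 st.py
```

```text
18.93 [0.5877 0.1217 0.0822] psi -149.24 z [-0.  0. -1.] F [-5.1  0.8  6.4] open 0.0153 gf 41.856810450553894 q [ 0.2   0.45 -0.09  1.03  0.   -0.33]
```

Call:
carry_out(
  deltas=[0.029,-0.556,0,6,0.029,-0.556,0,6,0.029,-0.556,0,6,0.029,-0.556,0,6,0.029,-0.556,0,6,0.029,-0.556,0,6,0.029,-0.556,0,6,0.029,-0.556,0,6,0.029,-0.556,0,6,0,0,0,0],
)

```text
time: 20.18
ee_pos: [0.5905, 0.0737, 0.0821]
tcp_rot: [-0.001, 0.2, 0.98, 0.0]
force: [-5.3, 3.8, 6.3]
opening: 0.0152
grasp_force: 41.6
```

```bash
python3 st.py; python3 - <<'E'
from h import *
a=cv2.resize(grab_frame("top")[130:230,230:330,::-1],(400,400),interpolation=2)
b=cv2.resize(grab_frame("side")[130:230,260:360,::-1],(400,400),interpolation=2)
cv2.imwrite("pics/c5.png",np.hstack([a,b]))
E
```

```text
20.18 [0.5905 0.0737 0.0821] psi 156.87 z [-0.001  0.001 -1.   ] F [-5.3  3.8  6.3] open 0.0152 gf 41.627047061920166 q [ 0.12  0.44 -0.11  1.02  0.    0.53]
```

View pics/c5.png

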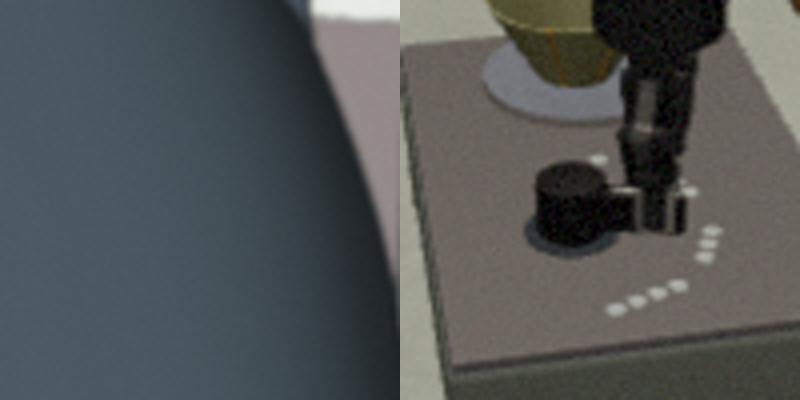

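Call:
carry_out(
  deltas=[0.0,-0.1,0,1.2,0,0,0,0],
)

```text
time: 20.52
ee_pos: [0.5901, 0.0728, 0.0821]
tcp_rot: [-0.001, 0.21, 0.978, 0.0]
force: [-6.0, 2.0, 7.1]
opening: 0.0154
grasp_force: 41.7
```

Call:
carry_out(
  deltas=[0,0,0,0,0,0,0,0,0,0,0,0,0,0,0,0],
  fingers=0.45,
)

```text
time: 21.02
ee_pos: [0.5909, 0.0726, 0.0817]
tcp_rot: [-0.0, 0.21, 0.978, -0.0]
force: [-1.0, -0.5, -0.1]
opening: 0.0385
grasp_force: 0.0
```

Call:
carry_out(
  deltas=[0,0,-0.6,0,0,0,-1.2,0,0,0,-2,0,0,0,-3,0,0,0,-3,0,0,0,-2,0,0,0,-1,0],
)

```text
time: 21.9
ee_pos: [0.5914, 0.0728, 0.2119]
tcp_rot: [0.001, 0.21, 0.978, 0.0]
force: [-0.3, -0.2, -0.3]
opening: 0.0389
grasp_force: 0.0
```

Call:
carry_out(
  deltas=[1,0,0,0,2.5,0,0,0,3,-2,0,0,3,-3,0,0,3,-3,0,0,3,-3,0,0,2,-3,0,0,1,-3,0,0,0,-3,0,0,0,-3,0,0,0,-1.5,0,0,0,0,0,0],
)

```text
time: 23.4
ee_pos: [0.3204, -0.0749, 0.2091]
tcp_rot: [-0.001, 0.211, 0.978, 0.0]
force: [-0.9, 0.4, -0.3]
opening: 0.0384
grasp_force: 0.0
```

```bash
python3 st.py; python3 - <<'E'
from h import *
cv2.imwrite("pics/c6.png",np.hstack([cv2.resize(grab_frame("top")[110:280,140:520,::-1],(800,358),interpolation=2)]))
cv2.imwrite("pics/c6.png",np.vstack([cv2.imread("pics/c6.png"),cv2.resize(grab_frame("side")[100:350,200:640,::-1],(800,240))]))
E
```

```text
23.4 [ 0.3204 -0.0749  0.2091] psi 155.65 z [-0.001  0.    -1.   ] F [-0.9  0.4 -0.3] open 0.0384 gf 0.0 q [-0.23 -0.09 -0.44  1.23  0.    0.2 ]
```

View pics/c6.png

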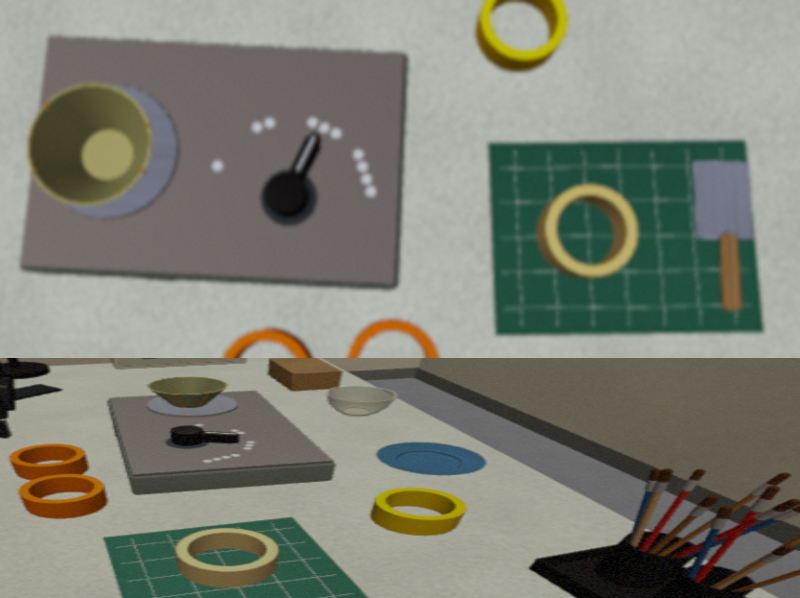

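The tape lies flat on the mat, the pointer tip (315,137) is at the three dots, and the bowl is where it was.

```bash
python3 -c "
from bench import arm
print(arm.finish_job())"
```

```text
the job is handed in; nothing more can be done
None
```

I laid the tape roll flat on the mat and let go of it, then turned the selector clockwise to three dots without reaching four. The bowl looked undisturbed in the last picture, and I handed the job in at about 23.5 s; no verdict came back.

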